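# Take the cured mould out of the drawer oven

## Task

The mould in the drawer of the curing oven is ready to come out. Press the red latch lever down to its stop and let it spring back, then draw the drawer out gently until it comes up against its stop, without hauling on it. Lift the mould out, keep it upright, and set it down gently in the middle of the slatted wooden board; leave the drawer out, and leave the bucket, the cup and the bottle where they stand.

Things in the scene. Friction and masses are not known exactly. Their poses are not given: they have to be found in the camera images.
- oven: fixed low bench-top curing oven with one aluminium-fronted drawer, grey, 420 wide (y), 300 deep (x), 235 high. Origin: on the bench below the middle of its front face; x points from the front into the oven, y to the robot's left, z up. Turned by up to 9 degrees. The drawer is pulled towards the oven's -x; its mouth is y -174 to +94, z 30 to 168
- visor (a point): middle of the lower front edge of the steel visor that juts 55 mm out of the oven's front over the drawer; visor 287 wide (y -185 to +102 from the oven's origin), its top 187, its turned-down lip 174 above the bench. Axes as the oven's
- drawer_travel (a joint): how far the drawer is out, m: 0 shut (start, latched). Unlatched, a spring pushes it out about 17 mm. Then it runs stiffly (about 5 N) up to a hidden rubber stop set differently each time, between 180 and 205 mm: feel for it as a firm resistance, about 6 N per mm. The drawer stays where it is left
- handle (a point): middle of the drawer's black bar handle: round bar 12 thick, 140 long along the oven's y, 105 above the bench, centre 50 in front of the drawer front (62 in front of the oven's face when shut), under the visor's edge: tilt the tool (fingers down and into the oven) to take it. Moves with the drawer; axes as the oven's
- drawer: the drawer. Origin: on the inner side of the drawer front, mid-width, level with the upper side of the steel pan's floor, 49 above the bench; pan inside 242 (x, from the origin back) by 238 (y), side walls 30 high; drawer front 12 thick, 256 wide, its top 162 above the bench. Axes as the oven's; x = oven's face when shut
- latch (a joint): angle of the red latch lever, rad: 0 at rest (level), grows as its pad is pressed down, stop at 0.5; sprung, about 3 N at the pad at first and 8 N at the stop, returns by itself. The drawer is freed at about 0.4
- latch_pad (a point): middle of the top of the lever's red pad, 35 (x) by 36 (y) by 14 thick, 128 above the bench at rest, 86 in front of the oven's face, left of the drawer. Pivot axis along the oven's y, 98 mm behind this point (into the oven) and 8 below it; at the lever's stop this point is 47 lower and 8 nearer the oven
- mould: closed two-part casting mould, upright block 90 (x) by 56 (y) by 85 high, teal halves on an amber core, pour hole on top; 0.35 to 0.6 kg. Origin: centre of its underside. Grip its teal faces (+y, -y, 56 apart). Stands in the pan about 60 mm behind the drawer front, x axis within 15 degrees of the oven's; clear of the visor at full draw
- board: slatted dark wooden board, 220 by 220 by 18 high, lying fixed on the bench to the left or the right of the oven's front. Origin: centre of its underside; slats lie along x
- bucket: lidded white bucket, 154 mm diameter, 147 high, on the bench, on the other side; leave it alone. Origin: centre of its underside
- cup: clear plastic cup, 84 mm diameter, 95 high; leave it alone. Origin: centre of its underside
- bottle: amber bottle, 64 mm diameter, 150 high; leave it alone. Origin: centre of its underside

How it is judged:
By the outcome, as a careful person would: the job done as asked, in the order asked, and still so for the second after the job is handed in, with the robot touching nothing.
It also fails if it takes over 58 s, if anything falls off the work surface, if the arm or the gripper's body presses on something with over 40 N, if the wrist force passes 120 N, or if a joint passes its speed limit or range.

## Robot

A 6-joint arm with a two-finger parallel gripper is mounted at the origin on the work surface. World frame = base frame: x ahead of the robot, y to its left, z up, the work surface at z = 0. Lengths are in m, angles in rad, forces in N, time in s.
With the tool pointing down it reaches from about 0.3 to 0.875 m from the base axis. Payload 4.2 kg.
Tool frame: the origin (TCP) lies on the centre line of the jaws, within the pads' length; the fingertips stand 25 mm ahead of it and the grasp point (between the pads) lies 6 mm ahead of it; z points along the fingers, y is the line along which they close (so a half turn about z gives the same grasp; the last joint's range is limited). The gripper opens to 85 mm and grips with 20 to 120 N. Pads are 22 mm wide; open, the fingers measure 114 mm over their backs; the gripper's body (76 mm by 85 mm) begins 54 mm behind the grasp point. The pads swing forward as they close: fully open they stand 13 mm farther back than shut.
Start: joints at [1.301, 0.32, 1.565, -0, 1.257, -0.02], TCP at [0.142, 0.557, 0.256] pointing down, gripper open.
Joint ranges: [-3.11, 3.11], [-0.84, 2.01], [0.21, 2.61], [-1.34, 4.49], [0.05, 2.63], [-2.56, 2.56]. Speed limits (rad/s): [2.57, 2.57, 3.14, 3.14, 3.14, 3.14].

## Interface

Orientations are given as a unit quaternion [x, y, z, w].
In Python, from workcell import status, cams, workorder gives the robot as it stands.
- The arm moves only by the shell command python3 -m jog 'ROWS' [FORCE]. ROWS is JSON, a list of rows, each an object of numbers: "ax", "ay", "az": the turn, a rotation vector about the world's x, y, z as a fraction of full scale; "tx", "ty", "tz": the shift along the world's x, y, z as a fraction of full scale; "jaw": the opening, from 0 (shut) to 1 (fully open). A call has 1 to 12 rows; each row is the pose to reach, as a shift and turn from the pose commanded when the call began; what a row does not reach only later rows make up. Full scale, the value 1, is 50 cm for a shift and pi/4 rad for a turn. A row lasts 1/8 s, in which the tool goes at most 62.5 mm and 10.7 degrees, less where a joint would pass 70% of its speed; a pose out of reach is approached as far as the arm can. A call with a number of a shift or a turn outside -1 to 1 is refused whole. A call with a gripper value outside its range is refused whole. The fingers move at their own pace and stop on an object; FORCE is the grip in N (left out, the last holds). Time passes only in rows, so rows that repeat a pose let the fingers close. It gives the time, the measured TCP pose, the force, the opening and the grip force at its end, in the units of the state.
- status.sense(): the state, without advancing time (a new reading comes with each control period).
- cams.read_camera(name): name is "side" or "top" or "wrist"; returns the picture (384x512x3 uint8, red, green, blue); there is no depth.
- cams.calibration(name): a dict with "fov_y" (degrees; the focal length in pixels is half the picture's height over the tangent of half this angle, whatever the lens; pixels are square), "cx", "cy" (the principal point, pixels), "xyz" and "orientation" of the camera in the world; the wrist camera has in their place "hand_eye" (4x4, takes a point from camera to tool coordinates, whose origin is the TCP and whose axes are the flange's). Camera axes: x right, y up, looking along -z (the intrinsics and any distortion apply to the point x, -y, -z); pixel columns grow to the right and rows downward; lengths in m; the calibration is good to about 2 mm. A picture is of the moment at which its call begins: read the wrist's pose just before it. calibration takes no time and is no camera call.
- workorder.sign_off(): hands the job in; it is judged then, once.
The state is a dict: "clock": time; "qpos": joint angles; "dq": joint speeds; "joint_efforts": joint torques, N m; "position": TCP position; "tcp_rot": TCP orientation; "ft_force": force on the tool from outside, world axes, zero at the start; "moment": the same for the moment, N m; "gripper_width": opening from 0.0 (shut) to 1.0 (fully open); "finger_force": force on a finger pad.
Only numpy, scipy, OpenCV 4.12 (cv2) and the standard library are available. Lean on these libraries where they do the work, as an engineer would, in place of code of your own. Each camera call takes 0.05 s, during which the arm holds its last target. There are 200 camera calls.

## Working session

There is one attempt and no reset: what is moved stays moved. The work goes in short steps, Python scripts to look and compute and a shell command to move; the robot and the scene stay as the last step left them, time stands still between calls to the robot, and variables do not carry over. Pictures are saved under pics/ and viewed, at most 10 in all, crops included, and the job is handed in when it is done.

```bash
ls; mkdir -p pics
python3 - <<'E'
from workcell import status,cams
import cv2
for n in ["side","top","wrist"]:
    print(n,cams.calibration(n))
s=status.sense();print(s)
for n in ["side","top"]:
    cv2.imwrite(f"pics/{n}0.png",cams.read_camera(n)[:,:,::-1])
E
```

```text
pics
side {'fov_y': 48.047808953550444, 'cx': 256.3363758564307, 'cy': 191.4485499155019, 'xyz': array([ 0.46669404, -0.28246704,  1.1353478 ]), 'orientation': array([ 0.15002783, -0.0412659 , -0.2777206 ,  0.94797682])}
top {'fov_y': 44.66152325265211, 'cx': 250.97654798783012, 'cy': 203.7016280740163, 'xyz': array([3.88010227e-01, 1.07755883e-03, 1.32756314e+00]), 'orientation': array([ 0.06354326, -0.07336167, -0.70082373,  0.70670108])}
wrist {'fov_y': 59.33530626808128, 'cx': 257.9397876807643, 'cy': 194.23419490440017, 'hand_eye': array([[-1.14912228e-04,  9.58976882e-01,  2.83484261e-01,
         7.31736742e-02],
       [ 9.99998951e-01, -2.99195671e-04,  1.41748201e-03,
        -2.18988428e-04],
       [ 1.44414974e-03,  2.83484126e-01, -9.58975842e-01,
        -1.18570675e-01],
       [ 0.00000000e+00,  0.00000000e+00,  0.00000000e+00,
         1.00000000e+00]])}
{'clock': 0.0, 'qpos': array([ 1.30104289e+00,  3.20264420e-01,  1.56570100e+00, -2.50601023e-06,
        1.25737615e+00, -1.99682995e-02]), 'dq': array([-1.65563840e-04,  5.75207777e-04, -6.88482076e-04, -1.57501630e-05,
        5.14457263e-04,  1.53621076e-03]), 'joint_efforts': array([-1.68229893e-03, -4.15520668e+01, -2.34164625e+01, -1.79076742e-04,
        8.37519503e-03, -1.89043652e-05]), 'position': array([0.14200255, 0.55673551, 0.25548947]), 'tcp_rot': array([ 1.24567708e-01,  9.92210724e-01, -8.65472122e-04, -1.25053199e-04]), 'ft_force': array([ 0.1019203 , -0.08884541,  0.20755861]), 'moment': array([ 0.01489585, -0.02534949,  0.06491014]), 'finger_force': 0.0, 'gripper_width': 1.001766349620768}
```

View pics/side0.png

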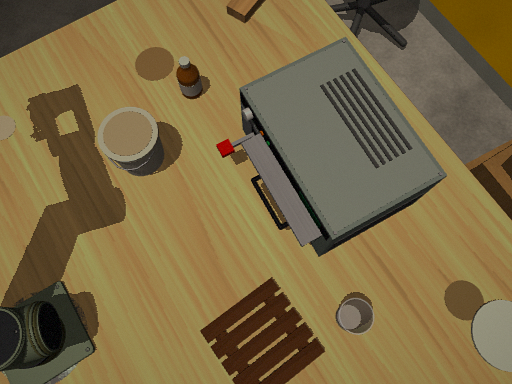

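View pics/top0.png

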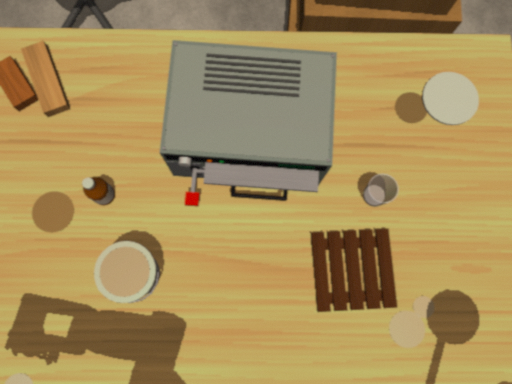

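The side view shows the red pad at about (226,148), the handle near (270,200), and the board at lower right of the oven. The top view shows the pad at (192,198), oven top corners about (175,41), (337,53), (331,168), (163,152), the board corners around (311,232)–(396,306), the bucket at (126,272), the bottle at (97,189) and the cup at (378,190).

```bash
cat > h.py <<'E'
import numpy as np,cv2
from workcell import status,cams
from scipy.spatial.transform import Rotation as R
from scipy.optimize import least_squares
def campose(n):
    c=cams.calibration(n)
    if n=="wrist":
        s=status.sense();T=np.eye(4);T[:3,:3]=R.from_quat(s['tcp_rot']).as_matrix();T[:3,3]=s['position']
        M=T@c['hand_eye'];return c,M[:3,:3],M[:3,3]
    return c,R.from_quat(c['orientation']).as_matrix(),np.array(c['xyz'])
def proj(n,P,cp=None):
    c,r,t=cp or campose(n);f=192/np.tan(np.radians(c['fov_y'])/2)
    p=(np.atleast_2d(P)-t)@r
    return np.c_[c['cx']+f*p[:,0]/-p[:,2],c['cy']-f*p[:,1]/-p[:,2]]
def ray(n,uv,z,cp=None):
    c,r,t=cp or campose(n);f=192/np.tan(np.radians(c['fov_y'])/2)
    uv=np.atleast_2d(uv).astype(float)
    d=np.c_[(uv[:,0]-c['cx'])/f,-(uv[:,1]-c['cy'])/f,-np.ones(len(uv))]@r.T
    return t+d*((z-t[2])/d[:,2])[:,None]
def Rz(a):return R.from_euler('z',a).as_matrix()
E
python3 - <<'E'
from h import *
for n in ["top","side"]:
    im=cv2.imread(f"pics/{n}0.png").astype(int);b,g,r=im[...,0],im[...,1],im[...,2]
    m=((r>150)&(g<50)&(b<50)).astype(np.uint8)
    k,l,st,ce=cv2.connectedComponentsWithStats(m);i=1+np.argmax(st[1:,4]);print(n,ce[i],st[i],ray(n,ce[i],.128))
im=cv2.imread("pics/top0.png")
C=[(175,41),(337,53),(331,168),(163,152)]
print(ray("top",C,.235))
B=[(311,232),(389,228),(396,306),(318,311)]
b=ray("top",B,.018);print(b,b.mean(0))
b=ray("side",[(270,279),(324,349),(201,330)],.018);print(b,(b[1]+b[2])/2)
print(ray("top",[(127,271)],.147),ray("top",[(380,190)],.05),ray("top",[(93,187)],.15))
cv2.imwrite("pics/z0.png",np.hstack([cv2.resize(im[30:230,150:350],(0,0),fx=2,fy=2,interpolation=2),cv2.resize(cv2.imread("pics/side0.png")[90:290,210:410],(0,0),fx=2,fy=2,interpolation=2)]))
E
```

```text
top [191.90196078 198.33333333] [186 192  13  13 153] [[0.6364707  0.13984569 0.128     ]]
side [224.95031056 146.73913043] [217 139  17  16 161] [[0.63496238 0.13820284 0.128     ]]
[[ 1.02361523  0.18329648  0.235     ]
 [ 0.99652945 -0.2301369   0.235     ]
 [ 0.69277318 -0.20685837  0.235     ]
 [ 0.72849191  0.20110827  0.235     ]]
[[ 0.56541346 -0.18656931  0.018     ]
 [ 0.57882522 -0.40864606  0.018     ]
 [ 0.36250851 -0.41711616  0.018     ]
 [ 0.34770877 -0.20188177  0.018     ]] [ 0.46361399 -0.30355332  0.018     ]
[[ 0.5589989  -0.19247891  0.018     ]
 [ 0.57774353 -0.40419272  0.018     ]
 [ 0.34746568 -0.20454978  0.018     ]] [ 0.4626046  -0.30437125  0.018     ]
[[0.44588026 0.29342367 0.147     ]] [[ 0.68183629 -0.37861639  0.05      ]] [[0.6591534  0.39221141 0.15      ]]
```

View pics/z0.png

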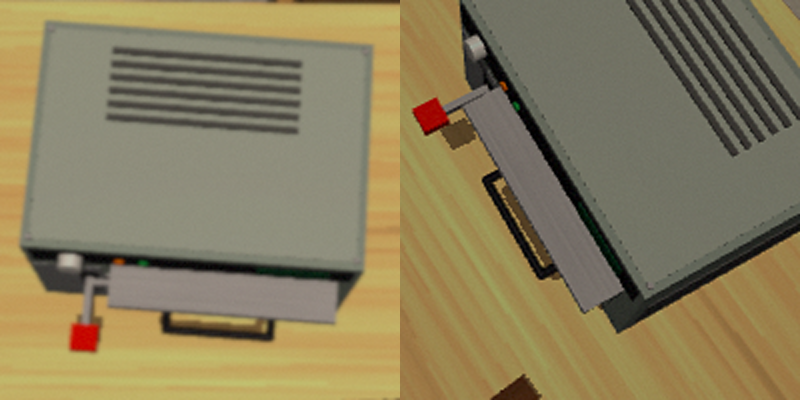

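```bash
cat > fit.py <<'E'
from h import *
ct,cs=campose("top"),campose("side")
O=[[.3,.21,.235],[.3,-.21,.235],[0,-.21,.235],[0,.21,.235]]
obs=[("t",O[0],(172.7,41)),("t",O[1],(336.3,53)),("t",O[2],(331,165.5)),("t",O[3],(161.2,153.2)),
("s",O[0],(345,38.5)),("s",O[1],(444.5,177)),("s",O[2],(331,237)),("s",O[3],(240.5,92))]
hd=[("t",1,(233,196)),("t",-1,(285,198.5)),("s",1,(252.5,180)),("s",-1,(280.5,226.5))]
v=[("t",1,(204,183)),("t",-1,(317.5,190)),("s",1,(243,140)),("s",-1,(303,245.5))]
pad=[("t",(191.9,198.3)),("s",(225,146.7))]
def W(p,q):return Rz(p[2])@np.array(q)+[p[0],p[1],0]
def res(p):
    e=[]
    for n,q,u in obs:e.append(proj(n,W(p,q),ct if n=="t" else cs)[0]-u)
    for n,s,u in hd:e.append(proj(n,W(p,[-.062,p[3]+.07*s,.105]),ct if n=="t" else cs)[0]-u)
    for n,s,u in v:e.append(proj(n,W(p,[-.055,-.0415+.1435*s,.187]),ct if n=="t" else cs)[0]-u)
    for n,u in pad:e.append(proj(n,W(p,[-.086,p[4],.128]),ct if n=="t" else cs)[0]-u)
    return np.ravel(e)
r=least_squares(res,[.71,0,0,-.04,.15],loss='soft_l1')
p=r.x;print(p,np.degrees(p[2]));print(res(p).reshape(-1,2).round(1).tolist())
print("pad",W(p,[-.086,p[4],.128]),"handle",W(p,[-.062,p[3],.105]),"ax",Rz(p[2])[:,0])
E
python3 fit.py
```

```text
[ 0.71182222 -0.00094189 -0.06644135 -0.04038291  0.13463221] -3.8068087703512083
[[0.2, -0.6], [0.8, -0.2], [1.4, 0.5], [-1.3, -0.2], [0.3, -3.1], [2.6, -2.6], [1.1, 1.7], [-1.7, -5.3], [0.1, -1.2], [0.3, 0.2], [0.4, -0.7], [-0.1, -0.1], [-0.2, 0.0], [0.6, 1.6], [-2.4, 1.7], [-1.4, -0.3], [0.3, 0.6], [-0.2, -0.2]]
pad [0.63495053 0.13910302 0.128     ] handle [ 0.64727789 -0.03711937  0.105     ] ax [ 0.99779359 -0.06639247 -0.        ]
```

```bash
cat > go.py <<'E'
from h import *
# oven frame
OP=np.array([.7118,-.0009,0]);YAW=-.0664
def Ro(t,side=True):
    """oven-frame tool rotation, tilt t deg; side=True: tool x=+y oven; else tool x=-x oven"""
    t=np.radians(t);z=np.array([np.sin(t),0,-np.cos(t)])
    x=np.array([0,1,0]) if side else np.array([-np.cos(t),0,-np.sin(t)])
    return Rz(YAW)@np.c_[x,np.cross(z,x),z]
def W(q):return Rz(YAW)@np.array(q)+OP
def rel(p=None,Rt=None,frac=1):
    s=status.sense();R0=R.from_quat(s['tcp_rot']);out={}
    if p is not None:
        d=(np.array(p)-s['position'])/.5;print("t",d.round(4))
    if Rt is not None:
        v=(R.from_matrix(Rt)*R0.inv()).as_rotvec()*frac/(np.pi/4);print("a",v.round(4))
E
python3 - <<'E'
from go import *
Rt=Ro(45);tip=W([-.086,.1346,.165]);p=tip-.025*Rt[:,2];print(p)
rel([.42,.33,.30],Rt,.5)
E
```

```text
[0.61728168 0.14028253 0.18267767]
t [ 0.5559 -0.4535  0.0889]
a [ 0.3179 -0.4385 -0.8341]
```

```bash
python3 -m jog '[{"tx":0.1,"ty":-0.08,"tz":0.1,"ax":0,"ay":0,"az":-0.1,"jaw":0},{"tx":0.55,"ty":-0.45,"tz":0.1,"ax":0.318,"ay":-0.438,"az":-0.834,"jaw":0},{"tx":0.55,"ty":-0.45,"tz":0.1,"ax":0.318,"ay":-0.438,"az":-0.834,"jaw":0},{"tx":0.55,"ty":-0.45,"tz":0.1,"ax":0.318,"ay":-0.438,"az":-0.834,"jaw":0},{"tx":0.55,"ty":-0.45,"tz":0.1,"ax":0.318,"ay":-0.438,"az":-0.834,"jaw":0},{"tx":0.55,"ty":-0.45,"tz":0.1,"ax":0.318,"ay":-0.438,"az":-0.834,"jaw":0},{"tx":0.55,"ty":-0.45,"tz":0.1,"ax":0.318,"ay":-0.438,"az":-0.834,"jaw":0},{"tx":0.55,"ty":-0.45,"tz":0.1,"ax":0.318,"ay":-0.438,"az":-0.834,"jaw":0}]'
python3 - <<'E'
from go import *
Rt=Ro(45);tip=W([-.086,.1346,.165]);p=tip-.025*Rt[:,2];print(p)
rel(p,Rt);print(status.sense())
E
```

```text
clock: 1.1
position: [0.4168, 0.3321, 0.306]
tcp_rot: [0.432, 0.878, 0.141, 0.151]
ft_force: [0.7, 0.2, 0.2]
gripper_width: -0.001
finger_force: 0.0
[0.61728168 0.14028253 0.18267767]
t [ 0.4009 -0.3837 -0.2465]
a [ 0.3166 -0.4381 -0.8339]
{'clock': 1.1, 'qpos': array([ 0.74877253,  0.06346624,  1.83154509, -0.23172788,  0.88143645,
        0.20818026]), 'dq': array([ 3.10859769e-02,  2.48415170e-03, -2.15904158e-03, -7.70151643e-04,
        6.71755832e-05, -1.22263150e-03]), 'joint_efforts': array([-9.82752331e-01, -2.86521989e+01, -2.49208885e+01, -7.62238204e-01,
       -1.43861007e+00, -2.70095807e-03]), 'position': array([0.41684883, 0.3321222 , 0.30595087]), 'tcp_rot': array([0.43235778, 0.87768291, 0.14137765, 0.15083703]), 'ft_force': array([0.74799979, 0.18307498, 0.19875926]), 'moment': array([-0.03475314,  0.20558303, -0.02607758]), 'finger_force': 0.0, 'gripper_width': -0.0013114107031450425}
```

```bash
python3 -m jog '[{"tx":0.1,"ty":-0.1,"tz":0,"ax":0.08,"ay":-0.11,"az":-0.21,"jaw":0},{"tx":0.2,"ty":-0.19,"tz":0,"ax":0.16,"ay":-0.22,"az":-0.42,"jaw":0},{"tx":0.3,"ty":-0.29,"tz":-0.06,"ax":0.24,"ay":-0.33,"az":-0.63,"jaw":0},{"tx":0.4,"ty":-0.384,"tz":-0.16,"ax":0.317,"ay":-0.438,"az":-0.834,"jaw":0},{"tx":0.4,"ty":-0.384,"tz":-0.246,"ax":0.317,"ay":-0.438,"az":-0.834,"jaw":0},{"tx":0.4,"ty":-0.384,"tz":-0.246,"ax":0.317,"ay":-0.438,"az":-0.834,"jaw":0},{"tx":0.4,"ty":-0.384,"tz":-0.246,"ax":0.317,"ay":-0.438,"az":-0.834,"jaw":0}]'
python3 - <<'E'
from go import *
Rt=Ro(45);tip=W([-.086,.1346,.165]);p=tip-.025*Rt[:,2];print(p)
rel(p,Rt);cp=campose("wrist");cv2.imwrite("pics/w1.png",cams.read_camera("wrist")[:,:,::-1]);im=cv2.imread("pics/w1.png")
cv2.imwrite("pics/s1.png",np.hstack([cv2.resize(im,(400,300)),cv2.resize(cams.read_camera("side")[60:260,160:360,::-1],(400,400))[:300]]))
E
```

```text
clock: 1.98
position: [0.6179, 0.1421, 0.1867]
tcp_rot: [0.677, 0.634, 0.255, 0.274]
ft_force: [0.5, -0.6, 1.6]
gripper_width: 0.006
finger_force: 0.0
[0.61728168 0.14028253 0.18267767]
t [-0.0012 -0.0037 -0.0081]
a [ 0.0004 -0.0228  0.0001]
```

View pics/s1.png

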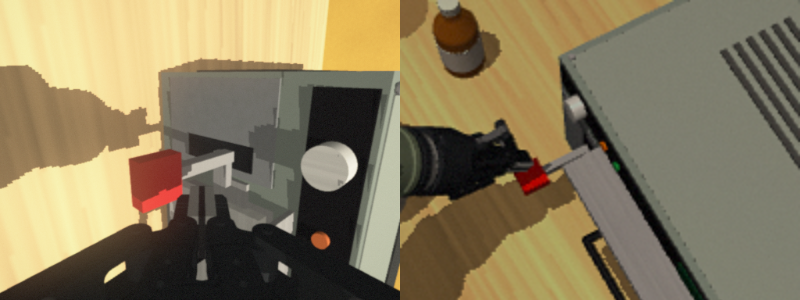

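Run:
```python
from go import *
im=cv2.imread("pics/w1.png").astype(int);b,g,r=im[...,0],im[...,1],im[...,2]
m=((r>150)&(g<70)&(b<70));v,u=np.nonzero(m);print(u.min(),u.max(),v.min(),v.max(),u.mean(),v.mean())
for d in([0,0],[-.0175,.018],[.0175,.018],[-.0175,-.018],[.0175,-.018]):print(proj("wrist",W([-.086+d[0],.1346+d[1],.128])))
```

```text
170 232 231 270 208.61290322580646 248.29677419354837
[[204.58388301 232.77313967]]
[[174.62727359 209.33881807]]
[[228.29842489 195.56770824]]
[[179.16239734 272.65657265]]
[[229.61327883 252.35302278]]
```

```bash
python3 -m jog '[{"tx":0,"ty":-0.004,"tz":-0.04,"jaw":0},{"tx":0,"ty":-0.004,"tz":-0.08,"jaw":0},{"tx":0.002,"ty":-0.004,"tz":-0.105,"jaw":0},{"tx":0.005,"ty":-0.004,"tz":-0.13,"jaw":0},{"tx":0.01,"ty":-0.005,"tz":-0.15,"jaw":0},{"tx":0.013,"ty":-0.005,"tz":-0.166,"jaw":0},{"tx":0.013,"ty":-0.005,"tz":-0.166,"jaw":0}]'
python3 - <<'E'
from go import *
s=status.sense();T=R.from_quat(s['tcp_rot']).as_matrix();tip=s['position']+.025*T[:,2];print(Rz(-YAW)@(tip-OP),s['ft_force'])
E
```

```text
[-0.08534307  0.13658251  0.17013769] [ 0.07604002 -0.27681276  0.29512378]invalid input
```

```bash
python3 -m jog '[{"tx":0,"ty":-0.004,"tz":-0.04,"ax":0,"ay":0,"az":0,"jaw":0},{"tx":0,"ty":-0.004,"tz":-0.08,"ax":0,"ay":0,"az":0,"jaw":0},{"tx":0.002,"ty":-0.004,"tz":-0.105,"ax":0,"ay":0,"az":0,"jaw":0},{"tx":0.005,"ty":-0.004,"tz":-0.13,"ax":0,"ay":0,"az":0,"jaw":0},{"tx":0.01,"ty":-0.005,"tz":-0.15,"ax":0,"ay":0,"az":0,"jaw":0},{"tx":0.013,"ty":-0.005,"tz":-0.166,"ax":0,"ay":0,"az":0,"jaw":0},{"tx":0.013,"ty":-0.005,"tz":-0.166,"ax":0,"ay":0,"az":0,"jaw":0}]'
cat > st.py <<'E'
from go import *
s=status.sense();T=R.from_quat(s['tcp_rot']).as_matrix();Q=Rz(-YAW)
print("tip",Q@(s['position']+.025*T[:,2]-OP),"grasp",Q@(s['position']+.006*T[:,2]-OP),"F",Q@s['ft_force'],s['finger_force'],s['gripper_width'],s['clock'])
E
python3 st.py
```

```text
clock: 2.95
position: [0.6382, 0.1444, 0.1415]
tcp_rot: [0.686, 0.639, 0.234, 0.257]
ft_force: [-0.4, -1.1, 4.1]
gripper_width: 0.001
finger_force: 1.9
tip [-0.06678907  0.13984091  0.12258933] grasp [-0.07917455  0.14001702  0.13699658] F [-0.33019    -1.14783852  4.05761795] 1.9239060318795964 0.0011005283546279595 2.95
```

Run:
```python
from go import *
s=status.sense();print(s['qpos'],R.from_quat(s['tcp_rot']).as_matrix()[:,2])
```

```text
[ 0.31866216  0.37306272  2.03815135 -1.34415104  0.2631202   1.63518868] [ 0.64981596 -0.05250107 -0.75827624]
```

```bash
cat > kin.py <<'E'
from h import *
D=[([1.30104289,.320264420,1.565701,0,1.25737615,-.0199682995],[.14200255,.55673551,.25548947],[.124567708,.992210724,-.000865,-.000125]),
([.74877253,.06346624,1.83154509,-.23172788,.88143645,.20818026],[.41684883,.3321222,.30595087],[.43235778,.87768291,.14137765,.15083703]),
([.31866216,.37306272,2.03815135,-1.34415104,.2631202,1.63518868],[.6382,.1444,.1415],[.686,.639,.234,.257])]
def fk(q,L,s=(1,1)):
    h,L1,L2,Lt,a=L
    A=R.from_euler('z',q[0])
    B=A*R.from_euler('y',q[1]);C=B*R.from_euler('y',q[2]);
    W_=A.apply([a,0,h])+B.apply([0,0,L1])+C.apply([0,0,L2])
    T=C*R.from_euler('z',s[0]*q[3])*R.from_euler('y',q[4])*R.from_euler('z',s[1]*q[5]+np.pi/2*s[2])
    return W_+T.apply([0,0,Lt]),T
best=None
for s4 in(1,-1):
  for s6 in(1,-1):
    for o in(1,-1):
      s=(s4,s6,o)
      def res(L):
        e=[]
        for q,p,r in D:
            P,T=fk(q,L,s);e+=list(P-p)+list(.3*(T*R.from_quat(r).inv()).as_rotvec())
        return e
      r=least_squares(res,[.2,.4,.4,.25,0])
      if best is None or r.cost<best[0]:best=(r.cost,r.x,s)
L,S=best[1],best[2]
LO=[-3.11,-.84,.21,-1.34,.05,-2.56];HI=[3.11,2.01,2.61,4.49,2.63,2.56]
def ik(p,Rt,q0):
    def f(q):
        P,T=fk(q,L,S);return np.r_[P-p,.3*(T*R.from_matrix(Rt).inv()).as_rotvec()]
    r=least_squares(f,np.clip(q0,np.array(LO)+.01,np.array(HI)-.01),bounds=(LO,HI));return r.x,r.cost
E
python3 - <<'E'
from kin import *
from go import Ro,W
print(best)
for t in(0,10,20,25,30,35):
    Rt=Ro(t)
    for nm,q,off in(("lat0",[-.086,.1346,.13],.025),("lat1",[-.08,.1346,.078],.025),("h0",[-.079,-.04,.105],.006),("h1",[-.262,-.04,.105],.006)):
        x,c=ik(W(q)-off*Rt[:,2],Rt,[.1,.4,1.9,0,.5,0]);print(t,nm,x.round(2),f"{c:.1e}")
E
```

```text
(np.float64(9.173309821368657e-05), array([0.10732389, 0.55225121, 0.38303328, 0.25535943, 0.03948309]), (1, 1, 1))
0 lat0 [0.22 0.51 1.54 0.   1.09 0.28] 3.6e-17
0 lat1 [ 0.21  0.57  1.59 -0.    0.98  0.28] 1.7e-29
0 h0 [-0.06  0.53  1.65  0.    0.96  0.01] 2.8e-16
0 h1 [-0.05  0.26  2.11 -0.    0.77  0.01] 9.5e-24
10 lat0 [ 0.24  0.44  1.68 -0.07  0.86  0.35] 9.9e-24
10 lat1 [ 0.24  0.51  1.73 -0.08  0.74  0.35] 2.9e-22
10 h0 [-0.06  0.46  1.78 -0.    0.72  0.01] 5.4e-21
10 h1 [-0.05  0.2   2.22 -0.01  0.55  0.02] 8.3e-18
20 lat0 [ 0.26  0.39  1.81 -0.19  0.62  0.47] 5.9e-18
20 lat1 [ 0.26  0.46  1.86 -0.23  0.5   0.51] 3.5e-31
20 h0 [-0.05  0.42  1.91 -0.01  0.47  0.02] 4.1e-26
20 h1 [-0.05  0.15  2.33 -0.02  0.31  0.04] 6.8e-24
25 lat0 [ 0.28  0.37  1.88 -0.3   0.5   0.58] 1.7e-27
25 lat1 [ 0.27  0.44  1.93 -0.39  0.38  0.67] 1.7e-24
25 h0 [-0.05  0.4   1.97 -0.02  0.34  0.03] 1.2e-25
25 h1 [-0.05  0.14  2.38 -0.04  0.18  0.06] 1.6e-16
30 lat0 [ 0.29  0.35  1.94 -0.47  0.39  0.76] 6.5e-20
30 lat1 [ 0.29  0.43  1.99 -0.67  0.28  0.96] 9.2e-23
30 h0 [-0.05  0.39  2.03 -0.03  0.2   0.04] 1.2e-20
30 h1 [-0.05  0.13  2.44 -0.22  0.05  0.23] 5.2e-07
35 lat0 [ 0.31  0.34  2.01 -0.78  0.3   1.07] 2.8e-19
35 lat1 [ 0.3   0.43  2.05 -1.2   0.22  1.5 ] 4.1e-20
35 h0 [-0.05  0.38  2.09 -0.13  0.06  0.14] 2.4e-16
35 h1 [-0.02  0.11  2.45 -1.34  0.05  1.38] 1.6e-04
```

```bash
python3 -m jog '[{"tx":-0.03,"ty":0,"tz":0.06,"ax":0,"ay":0,"az":0,"jaw":0},{"tx":-0.03,"ty":0,"tz":0.1,"ax":0,"ay":0,"az":0,"jaw":0},{"tx":-0.03,"ty":0,"tz":0.1,"ax":0,"ay":0,"az":0,"jaw":0}]'
cat > st.py <<'E'
from go import *
import sys
s=status.sense();T=R.from_quat(s['tcp_rot']).as_matrix();Q=Rz(-YAW)
print("tip",(Q@(s['position']+.025*T[:,2]-OP)).round(4),"grasp",(Q@(s['position']+.006*T[:,2]-OP)).round(4),"F",(Q@s['ft_force']).round(1),"q",s['qpos'].round(2),"z",(Q@T[:,2]).round(3))
if len(sys.argv)>1:
    a=[float(x) for x in sys.argv[1:]];Rt=Ro(a[3],a[5]>0);rel(W(a[:3])-a[4]*Rt[:,2],Rt)
E
python3 st.py -.088 .1346 .15 25 .025 1
```

```text
clock: 3.32
position: [0.6234, 0.1447, 0.1931]
tcp_rot: [0.686, 0.639, 0.236, 0.257]
ft_force: [0.8, -0.3, 0.3]
gripper_width: -0.002
finger_force: 0.0
tip [-0.0815  0.1392  0.1742] grasp [-0.0939  0.1393  0.1886] F [ 0.9 -0.2  0.3] q [ 0.33  0.28  2.01 -0.98  0.32  1.27] z [ 0.654 -0.008 -0.757]
t [-0.0021 -0.0095 -0.0409]
a [0.031  0.3506 0.007 ]
```

```bash
python3 -m jog '[{"tx":-0.002,"ty":-0.004,"tz":0,"ax":0.015,"ay":0.18,"az":0.003,"jaw":0},{"tx":-0.002,"ty":-0.009,"tz":-0.01,"ax":0.031,"ay":0.351,"az":0.007,"jaw":0},{"tx":-0.002,"ty":-0.009,"tz":-0.04,"ax":0.031,"ay":0.351,"az":0.007,"jaw":0},{"tx":-0.002,"ty":-0.009,"tz":-0.04,"ax":0.031,"ay":0.351,"az":0.007,"jaw":0}]'
python3 st.py -.080 .1346 .083 25 .025 1
```

```text
clock: 3.82
position: [0.6221, 0.1389, 0.1695]
tcp_rot: [0.714, 0.667, 0.145, 0.157]
ft_force: [-0.8, -0.8, 0.5]
gripper_width: 0.0
finger_force: 0.0
tip [-0.0884  0.1335  0.1467] grasp [-0.0963  0.1336  0.164 ] F [-0.7 -0.8  0.5] q [ 0.27  0.34  1.85 -0.27  0.56  0.53] z [ 0.418 -0.004 -0.909]
t [ 0.0166  0.0009 -0.1276]
a [ 0.0038 -0.007   0.0022]
```

```bash
python3 -m jog '[{"tx":0,"ty":0,"tz":-0.04,"ax":0,"ay":0,"az":0,"jaw":0},{"tx":0.001,"ty":0,"tz":-0.065,"ax":0,"ay":0,"az":0,"jaw":0},{"tx":0.004,"ty":0,"tz":-0.085,"ax":0,"ay":0,"az":0,"jaw":0},{"tx":0.01,"ty":0,"tz":-0.105,"ax":0,"ay":0,"az":0,"jaw":0},{"tx":0.014,"ty":0,"tz":-0.12,"ax":0,"ay":0,"az":0,"jaw":0},{"tx":0.016,"ty":0,"tz":-0.128,"ax":0,"ay":0,"az":0,"jaw":0},{"tx":0.016,"ty":0,"tz":-0.128,"ax":0,"ay":0,"az":0,"jaw":0}]'
python3 st.py
```

```text
clock: 4.7
position: [0.6293, 0.1392, 0.1069]
tcp_rot: [0.713, 0.668, 0.145, 0.157]
ft_force: [-3.8, -4.3, 7.2]
gripper_width: 0.002
finger_force: 3.7
tip [-0.0811  0.1343  0.0842] grasp [-0.0891  0.1343  0.1014] F [-3.5 -4.6  7.2] q [ 0.26  0.42  1.91 -0.34  0.42  0.62] z [ 0.418 -0.003 -0.908]
```

```bash
python3 -m jog '[{"tx":0,"ty":0,"tz":-0.004,"ax":0,"ay":0,"az":0,"jaw":0},{"tx":0,"ty":0,"tz":-0.004,"ax":0,"ay":0,"az":0,"jaw":0}]'
python3 st.py
```

```text
clock: 4.95
position: [0.6298, 0.1392, 0.1056]
tcp_rot: [0.713, 0.668, 0.146, 0.158]
ft_force: [-2.5, -4.3, 6.8]
gripper_width: -0.002
finger_force: 3.7
tip [-0.0806  0.1343  0.0829] grasp [-0.0886  0.1344  0.1001] F [-2.2 -4.5  6.8] q [ 0.26  0.43  1.91 -0.35  0.42  0.62] z [ 0.42  -0.002 -0.908]
```

```bash
python3 -m jog '[{"tx":0,"ty":0,"tz":-0.006,"ax":0,"ay":0,"az":0,"jaw":0},{"tx":0,"ty":0,"tz":-0.006,"ax":0,"ay":0,"az":0,"jaw":0}]'
python3 st.py
```

```text
clock: 5.2
position: [0.6305, 0.1395, 0.1031]
tcp_rot: [0.713, 0.668, 0.147, 0.158]
ft_force: [-2.7, -4.5, 7.0]
gripper_width: 0.001
finger_force: 3.8
tip [-0.0799  0.1347  0.0805] grasp [-0.0879  0.1347  0.0977] F [-2.4 -4.7  7. ] q [ 0.26  0.43  1.91 -0.35  0.41  0.63] z [ 0.421 -0.001 -0.907]
```

```bash
python3 -m jog '[{"tx":0,"ty":0,"tz":-0.006,"ax":0,"ay":0,"az":0,"jaw":0},{"tx":0,"ty":0,"tz":-0.006,"ax":0,"ay":0,"az":0,"jaw":0}]'
python3 st.py
```

```text
clock: 5.45
position: [0.631, 0.1397, 0.1015]
tcp_rot: [0.712, 0.667, 0.148, 0.159]
ft_force: [-4.2, -4.4, 13.6]
gripper_width: -0.003
finger_force: 6.7
tip [-0.0793  0.1349  0.0789] grasp [-0.0874  0.1349  0.0961] F [-3.9 -4.6 13.6] q [ 0.26  0.43  1.91 -0.36  0.4   0.63] z [ 0.423 -0.001 -0.906]
```

```bash
python3 -m jog '[{"tx":-0.015,"ty":0,"tz":0.06,"ax":0,"ay":0,"az":0,"jaw":0},{"tx":-0.03,"ty":0,"tz":0.13,"ax":0,"ay":0,"az":0,"jaw":0},{"tx":-0.06,"ty":0,"tz":0.18,"ax":0,"ay":0,"az":0,"jaw":0.33},{"tx":-0.14,"ty":-0.1,"tz":0.18,"ax":0,"ay":0,"az":0,"jaw":0.33},{"tx":-0.14,"ty":-0.2,"tz":0.16,"ax":0,"ay":0,"az":0,"jaw":0.33},{"tx":-0.14,"ty":-0.3,"tz":0.16,"ax":0,"ay":0,"az":0,"jaw":0.33},{"tx":-0.14,"ty":-0.36,"tz":0.16,"ax":0,"ay":0,"az":0,"jaw":0.33},{"tx":-0.14,"ty":-0.36,"tz":0.16,"ax":0,"ay":0,"az":0,"jaw":0.33}]'
python3 st.py -.105 -.04 .16 25 .006 1
python3 - <<'E'
from h import *
im=cams.read_camera("wrist");im2=cams.read_camera("side")
cv2.imwrite("pics/w2.png",np.hstack([cv2.resize(im,(400,300)),cv2.resize(im2[100:250,200:400],(400,300))])[:,:,::-1])
cv2.imwrite("pics/w2f.png",im[:,:,::-1])
E
```

```text
clock: 6.45
position: [0.5598, -0.0419, 0.1789]
tcp_rot: [0.714, 0.666, 0.146, 0.157]
ft_force: [-0.0, 0.1, 1.4]
gripper_width: 0.331
finger_force: 0.0
tip [-0.1384 -0.051   0.1562] grasp [-0.1464 -0.051   0.1735] F [-0.1  0.1  1.4] q [-0.1   0.21  2.02  0.03  0.48 -0.05] z [ 0.419 -0.003 -0.908]
t [ 0.0841  0.0163 -0.027 ]
a [ 0.0015 -0.0046  0.0039]
```

View pics/w2.png

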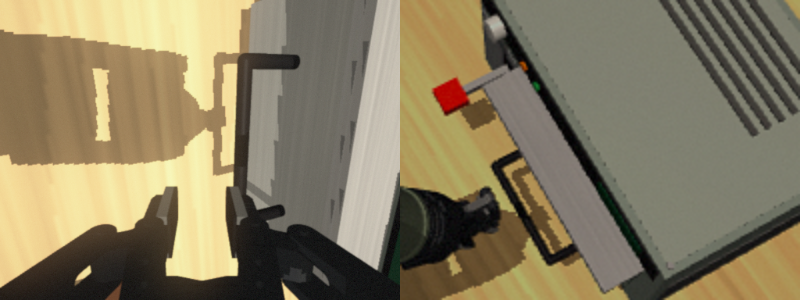

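Run:
```python
from go import *
Q=Rz(-YAW)
for n,l in(("wrist",[(313,80),(311,150),(310,190)]),("side",[(247.5,180),(276.5,231)])):
    print(n,[(Q@(x-OP)).round(4).tolist() for x in ray(n,l,.105)])
```

```text
wrist [[-0.0791, 0.0312, 0.105], [-0.0782, -0.0114, 0.105], [-0.0775, -0.0382, 0.105]]
side [[-0.075, 0.0345, 0.105], [-0.0759, -0.1157, 0.105]]
```

```bash
python3 st.py -.080 -.04 .105 25 .006 1; python3 -m jog '[{"tx":0.05,"ty":0.016,"tz":-0.02,"ax":0,"ay":0,"az":0,"jaw":0.33},{"tx":0.086,"ty":0.016,"tz":-0.03,"ax":0,"ay":0,"az":0,"jaw":0.33},{"tx":0.108,"ty":0.014,"tz":-0.08,"ax":0,"ay":0,"az":0,"jaw":0.33},{"tx":0.133,"ty":0.013,"tz":-0.137,"ax":0,"ay":0,"az":0,"jaw":0.33},{"tx":0.133,"ty":0.013,"tz":-0.137,"ax":0,"ay":0,"az":0,"jaw":0.33}]'
python3 st.py -.079 -.04 .105 25 .006 1
python3 - <<'E'
from h import *
im=cams.read_camera("wrist")
cv2.imwrite("pics/w3.png",im[:,:,::-1])
E
```

```text
tip [-0.1386 -0.0491  0.1562] grasp [-0.1466 -0.049   0.1735] F [1.3 0.4 0.3] q [-0.1   0.21  2.02  0.03  0.48 -0.05] z [ 0.419 -0.001 -0.908]
t [ 0.1341  0.0092 -0.137 ]
a [ 0.0015 -0.0051 -0.0002]
clock: 7.18
position: [0.6232, -0.0323, 0.1064]
tcp_rot: [0.713, 0.669, 0.143, 0.153]
ft_force: [-5.4, 0.5, -2.4]
gripper_width: 0.33
finger_force: 0.0
tip [-0.0761 -0.0372  0.0836] grasp [-0.0839 -0.0372  0.1009] F [-5.4  0.2 -2.4] q [-0.07  0.39  1.96  0.    0.36 -0.01] z [ 0.409 -0.    -0.912]
t [ 0.0092 -0.0062  0.0082]
a [ 0.0007 -0.0186 -0.003 ]
```

View pics/w3.png

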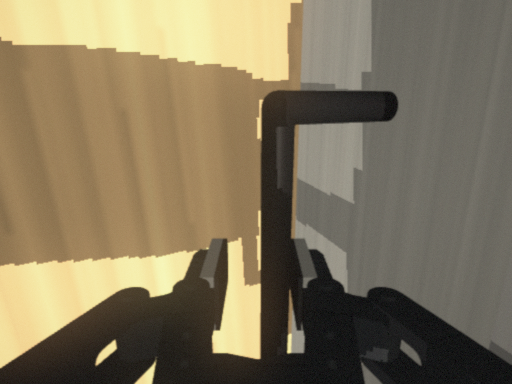

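```bash
python3 -m jog '[{"tx":0,"ty":0,"tz":0,"ax":0,"ay":0,"az":0,"jaw":0.25},{"tx":0,"ty":0,"tz":0,"ax":0,"ay":0,"az":0,"jaw":0.05},{"tx":0,"ty":0,"tz":0,"ax":0,"ay":0,"az":0,"jaw":0.05},{"tx":0,"ty":0,"tz":0,"ax":0,"ay":0,"az":0,"jaw":0.05}]' 40
python3 st.py -.079 -.04 .105 25 .006 1
```

```text
clock: 7.72
position: [0.6255, -0.0326, 0.1107]
tcp_rot: [0.712, 0.668, 0.146, 0.157]
ft_force: [-5.2, 1.3, 3.0]
gripper_width: 0.123
finger_force: 39.1
tip [-0.0735 -0.0374  0.088 ] grasp [-0.0815 -0.0374  0.1053] F [-5.3  0.9  3. ] q [-0.07  0.39  1.96  0.    0.36 -0.01] z [ 0.418 -0.    -0.908]
t [ 0.0045 -0.0056 -0.0005]
a [ 0.0014 -0.0066 -0.0026]
```

```bash
python3 -m jog '[{"tx":-0.01,"ty":0.0007,"tz":0,"ax":0,"ay":0,"az":0,"jaw":0.05},{"tx":-0.03,"ty":0.002,"tz":0,"ax":0,"ay":0,"az":0,"jaw":0.05},{"tx":-0.054,"ty":0.0036,"tz":0,"ax":0,"ay":0,"az":0,"jaw":0.05},{"tx":-0.078,"ty":0.0052,"tz":0,"ax":0,"ay":0,"az":0,"jaw":0.05},{"tx":-0.102,"ty":0.0068,"tz":0,"ax":0,"ay":0,"az":0,"jaw":0.05},{"tx":-0.126,"ty":0.0084,"tz":0,"ax":0,"ay":0,"az":0,"jaw":0.05},{"tx":-0.15,"ty":0.01,"tz":0,"ax":0,"ay":0,"az":0,"jaw":0.05},{"tx":-0.174,"ty":0.0116,"tz":0,"ax":0,"ay":0,"az":0,"jaw":0.05},{"tx":-0.198,"ty":0.0132,"tz":0,"ax":0,"ay":0,"az":0,"jaw":0.05},{"tx":-0.222,"ty":0.0148,"tz":0,"ax":0,"ay":0,"az":0,"jaw":0.05},{"tx":-0.242,"ty":0.0161,"tz":0,"ax":0,"ay":0,"az":0,"jaw":0.05},{"tx":-0.25,"ty":0.0166,"tz":0,"ax":0,"ay":0,"az":0,"jaw":0.05}]'
python3 st.py
```

```text
clock: 9.22
position: [0.5015, -0.0245, 0.1108]
tcp_rot: [0.712, 0.668, 0.147, 0.157]
ft_force: [5.5, 4.1, -9.0]
gripper_width: 0.123
finger_force: 39.5
tip [-0.1978 -0.0375  0.0881] grasp [-0.2057 -0.0375  0.1053] F [ 5.2  4.5 -9. ] q [-0.07  0.23  2.23  0.01  0.25 -0.02] z [ 0.42  -0.    -0.907]
```

```bash
python3 -m jog '[{"tx":-0.012,"ty":0.0008,"tz":0,"ax":0,"ay":0,"az":0,"jaw":0.05},{"tx":-0.026,"ty":0.0017,"tz":0,"ax":0,"ay":0,"az":0,"jaw":0.05},{"tx":-0.04,"ty":0.0027,"tz":0,"ax":0,"ay":0,"az":0,"jaw":0.05},{"tx":-0.05,"ty":0.0033,"tz":0,"ax":0,"ay":0,"az":0,"jaw":0.05},{"tx":-0.056,"ty":0.0037,"tz":0,"ax":0,"ay":0,"az":0,"jaw":0.05},{"tx":-0.056,"ty":0.0037,"tz":0,"ax":0,"ay":0,"az":0,"jaw":0.05}]'
python3 st.py
```

```text
clock: 9.98
position: [0.4734, -0.0226, 0.1107]
tcp_rot: [0.712, 0.668, 0.146, 0.157]
ft_force: [1.9, 5.4, -5.2]
gripper_width: 0.124
finger_force: 40.0
tip [-0.226  -0.0375  0.088 ] grasp [-0.2339 -0.0375  0.1053] F [ 1.5  5.5 -5.2] q [-0.07  0.19  2.28  0.01  0.23 -0.02] z [ 0.419 -0.    -0.908]
```

```bash
python3 -m jog '[{"tx":-0.004,"ty":0.0003,"tz":0,"ax":0,"ay":0,"az":0,"jaw":0.05},{"tx":-0.008,"ty":0.0005,"tz":0,"ax":0,"ay":0,"az":0,"jaw":0.05},{"tx":-0.008,"ty":0.0005,"tz":0,"ax":0,"ay":0,"az":0,"jaw":0.05}]'
python3 st.py
```

```text
clock: 10.35
position: [0.4697, -0.0224, 0.1107]
tcp_rot: [0.712, 0.668, 0.147, 0.157]
ft_force: [2.8, 5.8, -7.0]
gripper_width: 0.129
finger_force: 39.8
tip [-0.2297 -0.0375  0.088 ] grasp [-0.2377 -0.0375  0.1053] F [ 2.4  6.  -7. ] q [-0.07  0.19  2.29  0.01  0.23 -0.02] z [ 0.42  -0.    -0.908]
```

```bash
python3 -m jog '[{"tx":-0.003,"ty":0.0002,"tz":0,"ax":0,"ay":0,"az":0,"jaw":0.05},{"tx":-0.006,"ty":0.0004,"tz":0,"ax":0,"ay":0,"az":0,"jaw":0.05},{"tx":-0.006,"ty":0.0004,"tz":0,"ax":0,"ay":0,"az":0,"jaw":0.05}]'
python3 st.py
```

```text
clock: 10.72
position: [0.4667, -0.0222, 0.1107]
tcp_rot: [0.712, 0.668, 0.147, 0.157]
ft_force: [3.7, 5.2, -6.4]
gripper_width: 0.123
finger_force: 39.7
tip [-0.2326 -0.0375  0.0881] grasp [-0.2406 -0.0375  0.1053] F [ 3.3  5.5 -6.4] q [-0.07  0.18  2.3   0.01  0.23 -0.02] z [ 0.42  -0.    -0.908]
```

```bash
python3 -m jog '[{"tx":-0.003,"ty":0.0002,"tz":0,"ax":0,"ay":0,"az":0,"jaw":0.05},{"tx":-0.006,"ty":0.0004,"tz":0,"ax":0,"ay":0,"az":0,"jaw":0.05},{"tx":-0.006,"ty":0.0004,"tz":0,"ax":0,"ay":0,"az":0,"jaw":0.05}]' >/dev/null
python3 st.py
```

```text
tip [-0.2357 -0.0375  0.088 ] grasp [-0.2436 -0.0375  0.1053] F [ 2.9  6.3 -7.3] q [-0.07  0.18  2.3   0.01  0.22 -0.02] z [ 0.42  -0.    -0.908]
```

```bash
python3 -m jog '[{"tx":-0.003,"ty":0.0002,"tz":0,"ax":0,"ay":0,"az":0,"jaw":0.05},{"tx":-0.004,"ty":0.0003,"tz":0,"ax":0,"ay":0,"az":0,"jaw":0.05},{"tx":-0.004,"ty":0.0003,"tz":0,"ax":0,"ay":0,"az":0,"jaw":0.05}]' >/dev/null
python3 st.py
```

```text
tip [-0.2375 -0.0375  0.0881] grasp [-0.2455 -0.0375  0.1053] F [ 4.2  5.8 -8.2] q [-0.07  0.18  2.31  0.01  0.22 -0.02] z [ 0.42  -0.    -0.908]
```

```bash
python3 -m jog '[{"tx":-0.003,"ty":0.0002,"tz":0,"ax":0,"ay":0,"az":0,"jaw":0.05},{"tx":-0.004,"ty":0.0003,"tz":0,"ax":0,"ay":0,"az":0,"jaw":0.05},{"tx":-0.004,"ty":0.0003,"tz":0,"ax":0,"ay":0,"az":0,"jaw":0.05}]' >/dev/null
python3 st.py
```

```text
tip [-0.2396 -0.0375  0.088 ] grasp [-0.2475 -0.0375  0.1053] F [ 3.4  6.5 -7.4] q [-0.07  0.18  2.31  0.01  0.22 -0.02] z [ 0.42  -0.    -0.908]
```

```bash
python3 -m jog '[{"tx":-0.003,"ty":0.0002,"tz":0,"ax":0,"ay":0,"az":0,"jaw":0.05},{"tx":-0.004,"ty":0.0003,"tz":0,"ax":0,"ay":0,"az":0,"jaw":0.05},{"tx":-0.004,"ty":0.0003,"tz":0,"ax":0,"ay":0,"az":0,"jaw":0.05}]' >/dev/null
python3 st.py
```

```text
tip [-0.2416 -0.0375  0.0881] grasp [-0.2496 -0.0375  0.1053] F [ 3.8  6.1 -7.5] q [-0.07  0.17  2.32  0.01  0.22 -0.02] z [ 0.42  -0.    -0.908]
```

```bash
python3 -m jog '[{"tx":-0.003,"ty":0.0002,"tz":0,"ax":0,"ay":0,"az":0,"jaw":0.05},{"tx":-0.004,"ty":0.0003,"tz":0,"ax":0,"ay":0,"az":0,"jaw":0.05},{"tx":-0.004,"ty":0.0003,"tz":0,"ax":0,"ay":0,"az":0,"jaw":0.05}]' >/dev/null
python3 st.py
```

```text
tip [-0.2436 -0.0375  0.0881] grasp [-0.2516 -0.0375  0.1053] F [ 3.1  5.8 -7.7] q [-0.07  0.17  2.32  0.01  0.22 -0.02] z [ 0.42  -0.    -0.908]
```

```bash
python3 -m jog '[{"tx":-0.003,"ty":0.0002,"tz":0,"ax":0,"ay":0,"az":0,"jaw":0.05},{"tx":-0.005,"ty":0.0003,"tz":0,"ax":0,"ay":0,"az":0,"jaw":0.05},{"tx":-0.005,"ty":0.0003,"tz":0,"ax":0,"ay":0,"az":0,"jaw":0.05}]' >/dev/null
python3 st.py
```

```text
tip [-0.2462 -0.0375  0.088 ] grasp [-0.2541 -0.0375  0.1053] F [ 3.4  5.4 -7.7] q [-0.07  0.17  2.32  0.01  0.22 -0.02] z [ 0.42  -0.    -0.908]
```

```bash
python3 -m jog '[{"tx":-0.003,"ty":0.0002,"tz":0,"ax":0,"ay":0,"az":0,"jaw":0.05},{"tx":-0.005,"ty":0.0003,"tz":0,"ax":0,"ay":0,"az":0,"jaw":0.05},{"tx":-0.005,"ty":0.0003,"tz":0,"ax":0,"ay":0,"az":0,"jaw":0.05}]' >/dev/null
python3 st.py
```

```text
tip [-0.2487 -0.0375  0.088 ] grasp [-0.2567 -0.0375  0.1053] F [ 3.1  5.6 -7.5] q [-0.07  0.16  2.33  0.01  0.22 -0.02] z [ 0.42  -0.    -0.908]
```

```bash
python3 -m jog '[{"tx":-0.003,"ty":0.0002,"tz":0,"ax":0,"ay":0,"az":0,"jaw":0.05},{"tx":-0.005,"ty":0.0003,"tz":0,"ax":0,"ay":0,"az":0,"jaw":0.05},{"tx":-0.005,"ty":0.0003,"tz":0,"ax":0,"ay":0,"az":0,"jaw":0.05}]' >/dev/null
python3 st.py
```

```text
tip [-0.2512 -0.0375  0.088 ] grasp [-0.2592 -0.0375  0.1053] F [ 2.8  5.5 -7.7] q [-0.07  0.16  2.33  0.01  0.21 -0.02] z [ 0.42  -0.    -0.908]
```

```bash
python3 -m jog '[{"tx":-0.003,"ty":0.0002,"tz":0,"ax":0,"ay":0,"az":0,"jaw":0.05},{"tx":-0.005,"ty":0.0003,"tz":0,"ax":0,"ay":0,"az":0,"jaw":0.05},{"tx":-0.005,"ty":0.0003,"tz":0,"ax":0,"ay":0,"az":0,"jaw":0.05}]' >/dev/null
python3 st.py
```

```text
tip [-0.2537 -0.0375  0.088 ] grasp [-0.2617 -0.0375  0.1053] F [ 3.7  6.6 -7.5] q [-0.07  0.16  2.34  0.01  0.21 -0.02] z [ 0.42  -0.    -0.908]
```

```bash
python3 -m jog '[{"tx":-0.003,"ty":0.0002,"tz":0,"ax":0,"ay":0,"az":0,"jaw":0.05},{"tx":-0.005,"ty":0.0003,"tz":0,"ax":0,"ay":0,"az":0,"jaw":0.05},{"tx":-0.005,"ty":0.0003,"tz":0,"ax":0,"ay":0,"az":0,"jaw":0.05}]' >/dev/null
python3 st.py
```

```text
tip [-0.2562 -0.0375  0.088 ] grasp [-0.2642 -0.0375  0.1053] F [ 3.9  6.6 -7.8] q [-0.07  0.15  2.34  0.02  0.21 -0.02] z [ 0.42  -0.    -0.908]
```

```bash
python3 -m jog '[{"tx":-0.003,"ty":0.0002,"tz":0,"ax":0,"ay":0,"az":0,"jaw":0.05},{"tx":-0.005,"ty":0.0003,"tz":0,"ax":0,"ay":0,"az":0,"jaw":0.05},{"tx":-0.005,"ty":0.0003,"tz":0,"ax":0,"ay":0,"az":0,"jaw":0.05}]' >/dev/null
python3 st.py
```

```text
tip [-0.2576 -0.0375  0.0881] grasp [-0.2656 -0.0375  0.1053] F [  9.6   7.9 -14.8] q [-0.07  0.15  2.35  0.02  0.21 -0.02] z [ 0.421 -0.    -0.907]
```

```bash
python3 -m jog '[{"tx":-0.002,"ty":0.0001,"tz":0,"ax":0,"ay":0,"az":0,"jaw":0.05},{"tx":-0.002,"ty":0.0001,"tz":0,"ax":0,"ay":0,"az":0,"jaw":0.05}]' >/dev/null
python3 st.py
```

```text
tip [-0.2581 -0.0375  0.0882] grasp [-0.2661 -0.0375  0.1054] F [ 11.9   6.3 -19.1] q [-0.07  0.15  2.35  0.02  0.21 -0.03] z [ 0.422 -0.    -0.907]
```

```bash
python3 -m jog '[{"tx":0.002,"ty":0,"tz":0,"ax":0,"ay":0,"az":0,"jaw":0.2},{"tx":0.002,"ty":0,"tz":0,"ax":0,"ay":0,"az":0,"jaw":0.33},{"tx":0.002,"ty":0,"tz":0,"ax":0,"ay":0,"az":0,"jaw":0.33},{"tx":-0.015,"ty":0,"tz":0.04,"ax":0,"ay":0,"az":0,"jaw":0.33},{"tx":-0.04,"ty":0,"tz":0.1,"ax":0,"ay":0,"az":0,"jaw":0.33},{"tx":-0.06,"ty":0,"tz":0.2,"ax":0,"ay":0,"az":0,"jaw":1},{"tx":-0.04,"ty":0,"tz":0.3,"ax":0,"ay":0,"az":0,"jaw":1},{"tx":-0.04,"ty":0,"tz":0.36,"ax":0,"ay":0,"az":0,"jaw":1},{"tx":-0.04,"ty":0,"tz":0.36,"ax":0,"ay":0,"az":0,"jaw":1}]'
python3 st.py -.15 -.04 .27 0 .006 0
python3 - <<'E'
from go import *
im=cams.read_camera("wrist");im2=cams.read_camera("top");im3=cams.read_camera("side")
cv2.imwrite("pics/t4.png",im2[:,:,::-1]);cv2.imwrite("pics/s4.png",im3[:,:,::-1])
cv2.imwrite("pics/w4.png",np.hstack([cv2.resize(im3[90:290,180:340],(400,500)),cv2.resize(im2[130:330,180:340],(400,500))])[:,:,::-1])
E
```

```text
clock: 16.23
position: [0.4203, -0.0214, 0.2938]
tcp_rot: [0.712, 0.667, 0.148, 0.16]
ft_force: [0.4, 0.0, 0.4]
gripper_width: 1.004
finger_force: 0.0
tip [-0.2788 -0.0398  0.2712] grasp [-0.2869 -0.0398  0.2884] F [0.4 0.1 0.4] q [-0.08 -0.15  2.07  0.01  0.78 -0.02] z [ 0.425 -0.001 -0.905]
t [ 0.2783 -0.0189 -0.0356]
a [-0.4069  0.4684  1.9634]
```

View pics/w4.png

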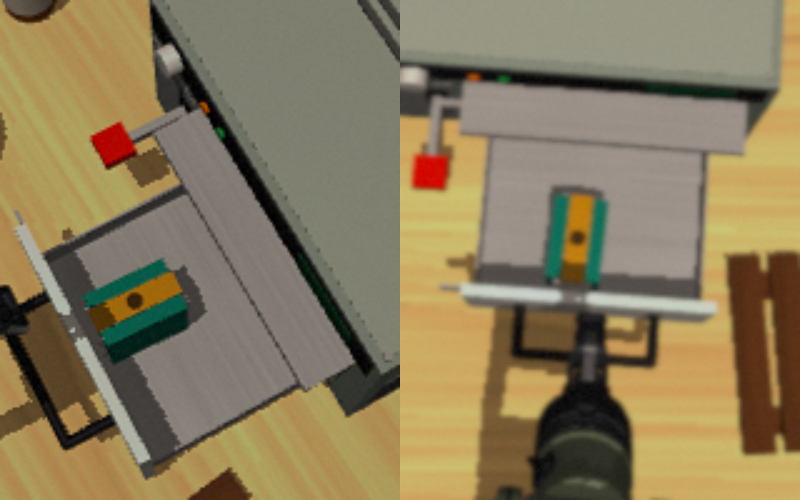

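Run:
```python
from go import *
Q=Rz(-YAW)
for n,hp in(("top",(250.8,225.2)),("side",(234,210))):
    print(n,"hole",(Q@(ray(n,[hp],.134)[0]-OP)).round(4))
    im=cv2.imread(f"pics/{n[0]}4.png");hsv=cv2.cvtColor(im,cv2.COLOR_BGR2HSV)
    m=((hsv[...,0]>80)&(hsv[...,0]<95)&(hsv[...,1]>120)&(hsv[...,2]>40))
    m2=((hsv[...,0]>10)&(hsv[...,0]<25)&(hsv[...,1]>190)&(hsv[...,2]>60))
    k=np.zeros(m.shape,bool);u,v=map(int,hp);k[v-30:v+30,u-30:u+30]=1
    for nm,mm in(("teal",m),("amber",m2)):
        vv,uu=np.nonzero(mm&k)
        P=(ray(n,np.c_[uu,vv],.134)-OP)@Q.T
        r=cv2.minAreaRect((P[:,:2]*1000).astype(np.float32));print(nm,len(uu),r)
```

```text
top hole [-0.1446 -0.0234  0.134 ]
teal 254 ((-145.8815460205078, -21.426010131835938), (52.476646423339844, 85.82635498046875), 89.26653289794922)
amber 263 ((-143.60403442382812, -22.173919677734375), (20.904590606689453, 88.50221252441406), 86.60266876220703)
side hole [-0.1443 -0.0265  0.134 ]
teal 414 ((-145.86244201660156, -26.53395652770996), (56.88605499267578, 85.3894271850586), 87.3623275756836)
amber 323 ((-145.01394653320312, -25.85776710510254), (23.489238739013672, 88.60692596435547), 88.62760162353516)
```

```bash
cat >> go.py <<'E'
RM=Rz(np.radians(-2.2))@Ro(0,False)
E
python3 - <<'E'
from go import *
rel(W([-.1448,-.0245,.26])-.006*RM[:,2],RM,.5)
E
```

```text
t [ 0.2951  0.0109 -0.0466]
a [-0.1937  0.2317  0.9585]
```

```bash
python3 -m jog '[{"tx":0,"ty":0.005,"tz":0.02,"ax":-0.04,"ay":0.05,"az":0.2,"jaw":1},{"tx":0.05,"ty":0.01,"tz":0.02,"ax":-0.08,"ay":0.1,"az":0.4,"jaw":1},{"tx":0.1,"ty":0.01,"tz":0.02,"ax":-0.12,"ay":0.15,"az":0.6,"jaw":1},{"tx":0.15,"ty":0.011,"tz":0.02,"ax":-0.194,"ay":0.232,"az":0.958,"jaw":1},{"tx":0.2,"ty":0.011,"tz":0.02,"ax":-0.194,"ay":0.232,"az":0.958,"jaw":1},{"tx":0.2,"ty":0.011,"tz":0.02,"ax":-0.194,"ay":0.232,"az":0.958,"jaw":1}]'
python3 - <<'E'
from go import *
rel(W([-.1448,-.0245,.26])-.006*RM[:,2],RM);print(status.sense()['qpos'].round(2))
E
```

```text
clock: 17.12
position: [0.5201, -0.0158, 0.2984]
tcp_rot: [0.415, 0.903, 0.079, 0.083]
ft_force: [0.1, 0.7, 0.1]
gripper_width: 1.0
finger_force: 0.0
t [ 0.0913  0.0001 -0.0648]
a [-0.1952  0.2282  0.9598]
[-0.11  0.11  1.75  0.11  1.07 -0.86]
```

```bash
python3 -m jog '[{"tx":0.02,"ty":0,"tz":0,"ax":-0.05,"ay":0.057,"az":0.24,"jaw":1},{"tx":0.04,"ty":0,"tz":0,"ax":-0.1,"ay":0.114,"az":0.48,"jaw":1},{"tx":0.07,"ty":0,"tz":-0.03,"ax":-0.15,"ay":0.17,"az":0.72,"jaw":1},{"tx":0.091,"ty":0,"tz":-0.065,"ax":-0.195,"ay":0.228,"az":0.96,"jaw":1},{"tx":0.091,"ty":0,"tz":-0.065,"ax":-0.195,"ay":0.228,"az":0.96,"jaw":1},{"tx":0.091,"ty":0,"tz":-0.065,"ax":-0.195,"ay":0.228,"az":0.96,"jaw":1}]'
python3 - <<'E'
from go import *
rel(W([-.1448,-.0245,.102])-.006*RM[:,2],RM);cp=campose("wrist");im=cams.read_camera("wrist");cv2.imwrite("pics/w5.png",im[:,:,::-1])
hsv=cv2.cvtColor(im,cv2.COLOR_RGB2HSV)
m=((hsv[...,0]>80)&(hsv[...,0]<95)&(hsv[...,1]>120)&(hsv[...,2]>40))
M=W([-.1448,-.0245,.134]);print("proj hole",proj("wrist",M,cp))
for a,b in((1,1),(1,-1),(-1,-1),(-1,1)):print(proj("wrist",M+RM@np.array([a*.045,b*.028,0]),cp)[0].round())
E
```

```text
clock: 17.88
position: [0.5638, -0.0156, 0.2684]
tcp_rot: [0.053, 0.999, 0.002, 0.001]
ft_force: [-0.1, -0.2, -0.2]
gripper_width: 0.999
finger_force: 0.0
t [ 3.900e-03 -3.000e-04 -3.208e-01]
a [-0.004   0.0034  0.0013]
proj hole [[258.00451118 194.34038725]]
[296. 136.]
[220. 136.]
[224. 247.]
[292. 247.]
```

View pics/w5.png

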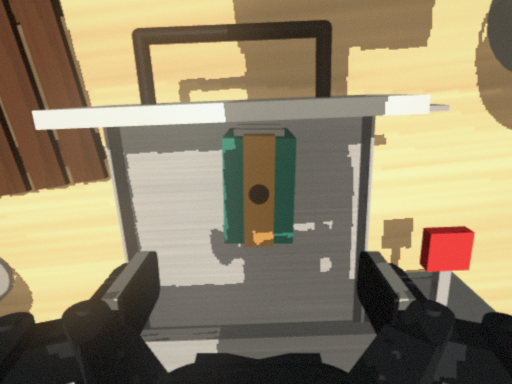

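```bash
python3 -m jog '[{"tx":0.004,"ty":0,"tz":-0.08,"ax":-0.004,"ay":0.003,"az":0.001,"jaw":1},{"tx":0.004,"ty":0,"tz":-0.16,"ax":-0.004,"ay":0.003,"az":0.001,"jaw":1},{"tx":0.004,"ty":0,"tz":-0.24,"ax":-0.004,"ay":0.003,"az":0.001,"jaw":1},{"tx":0.004,"ty":0,"tz":-0.3,"ax":-0.004,"ay":0.003,"az":0.001,"jaw":1},{"tx":0.004,"ty":0,"tz":-0.32,"ax":-0.004,"ay":0.003,"az":0.001,"jaw":1},{"tx":0.004,"ty":0,"tz":-0.32,"ax":-0.004,"ay":0.003,"az":0.001,"jaw":0.8},{"tx":0.004,"ty":0,"tz":-0.32,"ax":-0.004,"ay":0.003,"az":0.001,"jaw":0.7},{"tx":0.004,"ty":0,"tz":-0.32,"ax":-0.004,"ay":0.003,"az":0.001,"jaw":0.5},{"tx":0.004,"ty":0,"tz":-0.32,"ax":-0.004,"ay":0.003,"az":0.001,"jaw":0.5},{"tx":0.004,"ty":0,"tz":-0.32,"ax":-0.004,"ay":0.003,"az":0.001,"jaw":0.5}]' 60
python3 st.py
```

```text
clock: 19.18
position: [0.5678, -0.0157, 0.1103]
tcp_rot: [0.051, 0.999, -0.0, 0.002]
ft_force: [-0.4, 0.4, 6.0]
gripper_width: 0.649
finger_force: 64.7
tip [-0.1426 -0.0243  0.0853] grasp [-0.1427 -0.0243  0.1043] F [-0.4  0.3  6. ] q [-0.05  0.44  1.79 -0.    0.91 -1.52] z [ 0.004 -0.    -1.   ]
```

```bash
python3 -m jog '[{"tx":0,"ty":0,"tz":0.01,"ax":0,"ay":0,"az":0,"jaw":0.5},{"tx":0,"ty":0,"tz":0.05,"ax":0,"ay":0,"az":0,"jaw":0.5},{"tx":0,"ty":0,"tz":0.11,"ax":0,"ay":0,"az":0,"jaw":0.5},{"tx":0,"ty":0,"tz":0.17,"ax":0,"ay":0,"az":0,"jaw":0.5},{"tx":0,"ty":0,"tz":0.23,"ax":0,"ay":0,"az":0,"jaw":0.5},{"tx":0,"ty":0,"tz":0.29,"ax":0,"ay":0,"az":0,"jaw":0.5},{"tx":0,"ty":0,"tz":0.32,"ax":0,"ay":0,"az":0,"jaw":0.5},{"tx":0,"ty":0,"tz":0.32,"ax":0,"ay":0,"az":0,"jaw":0.5}]'
python3 st.py
```

```text
clock: 20.18
position: [0.5668, -0.0157, 0.2687]
tcp_rot: [0.051, 0.999, -0.0, 0.001]
ft_force: [0.2, 0.3, -4.9]
gripper_width: 0.647
finger_force: 64.7
tip [-0.1436 -0.0244  0.2437] grasp [-0.1437 -0.0244  0.2627] F [ 0.1  0.3 -4.9] q [-0.05  0.3   1.56 -0.    1.28 -1.52] z [ 0.002 -0.    -1.   ]
```

```bash
python3 -m jog '[{"tx":-0.01,"ty":-0.03,"tz":0,"ax":0,"ay":0,"az":0,"jaw":0.5},{"tx":-0.03,"ty":-0.09,"tz":0,"ax":0,"ay":0,"az":0,"jaw":0.5},{"tx":-0.06,"ty":-0.17,"tz":0,"ax":0,"ay":0,"az":0,"jaw":0.5},{"tx":-0.09,"ty":-0.26,"tz":0,"ax":0,"ay":0,"az":0,"jaw":0.5},{"tx":-0.12,"ty":-0.35,"tz":0,"ax":0,"ay":0,"az":0,"jaw":0.5},{"tx":-0.15,"ty":-0.43,"tz":0,"ax":0,"ay":0,"az":0,"jaw":0.5},{"tx":-0.18,"ty":-0.51,"tz":-0.02,"ax":0,"ay":0,"az":0,"jaw":0.5},{"tx":-0.2,"ty":-0.56,"tz":-0.06,"ax":0,"ay":0,"az":0,"jaw":0.5},{"tx":-0.206,"ty":-0.577,"tz":-0.12,"ax":0,"ay":0,"az":0,"jaw":0.5},{"tx":-0.206,"ty":-0.577,"tz":-0.2,"ax":0,"ay":0,"az":0,"jaw":0.5},{"tx":-0.206,"ty":-0.577,"tz":-0.26,"ax":0,"ay":0,"az":0,"jaw":0.5},{"tx":-0.206,"ty":-0.577,"tz":-0.26,"ax":0,"ay":0,"az":0,"jaw":0.5}]'
python3 - <<'E'
from h import *
im2=cams.read_camera("top");im3=cams.read_camera("side")
cv2.imwrite("pics/w6.png",np.hstack([cv2.resize(im3[210:384,170:370],(400,348)),cv2.resize(im2[170:344,240:440],(400,348))])[:,:,::-1])
s=status.sense();print(s['position'],R.from_quat(s['tcp_rot']).as_matrix()[:,2].round(4),s['ft_force'],s['gripper_width'])
E
```

```text
clock: 21.68
position: [0.4609, -0.3034, 0.135]
tcp_rot: [0.052, 0.999, 0.002, -0.003]
ft_force: [-0.2, -0.1, -4.5]
gripper_width: 0.645
finger_force: 65.2
[ 0.46351137 -0.30473222  0.13849795] [ 6.e-04 -3.e-04 -1.e+00] [ 0.71226721 -0.1134367  -3.60188253] 0.651476013448578
```

View pics/w6.png

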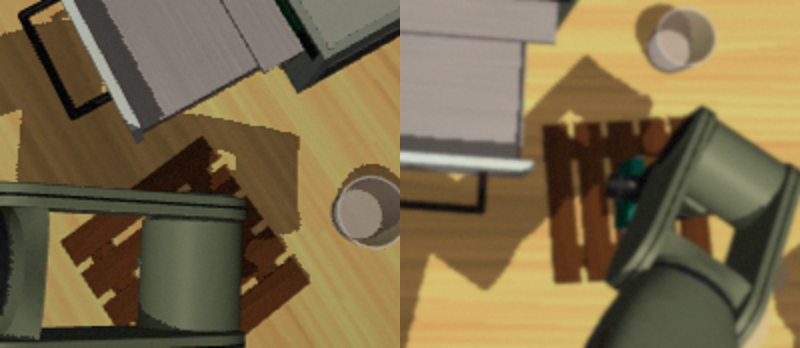

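The mould hangs over the board's middle, and the drawer is out. I'll lower it and feel for contact.

```bash
python3 -m jog '[{"tx":0.002,"ty":0.001,"tz":-0.04,"ax":0,"ay":0,"az":0,"jaw":0.5},{"tx":0.002,"ty":0.001,"tz":-0.075,"ax":0,"ay":0,"az":0,"jaw":0.5},{"tx":0.002,"ty":0.001,"tz":-0.095,"ax":0,"ay":0,"az":0,"jaw":0.5},{"tx":0.002,"ty":0.001,"tz":-0.105,"ax":0,"ay":0,"az":0,"jaw":0.5},{"tx":0.002,"ty":0.001,"tz":-0.108,"ax":0,"ay":0,"az":0,"jaw":0.5},{"tx":0.002,"ty":0.001,"tz":-0.108,"ax":0,"ay":0,"az":0,"jaw":0.5},{"tx":0.002,"ty":0.001,"tz":-0.108,"ax":0,"ay":0,"az":0,"jaw":0.5}]'
```

```text
clock: 22.65
position: [0.465, -0.3039, 0.0849]
tcp_rot: [0.051, 0.999, -0.0, 0.001]
ft_force: [0.3, -0.1, -3.9]
gripper_width: 0.649
finger_force: 65.6
```

```bash
python3 -m jog '[{"tx":0,"ty":0,"tz":-0.002,"ax":0,"ay":0,"az":0,"jaw":0.5},{"tx":0,"ty":0,"tz":-0.004,"ax":0,"ay":0,"az":0,"jaw":0.5},{"tx":0,"ty":0,"tz":-0.004,"ax":0,"ay":0,"az":0,"jaw":0.5},{"tx":0,"ty":0,"tz":-0.004,"ax":0,"ay":0,"az":0,"jaw":0.5}]'
```

```text
clock: 23.15
position: [0.4647, -0.3037, 0.0824]
tcp_rot: [0.051, 0.999, -0.0, 0.0]
ft_force: [-0.2, -1.1, -4.2]
gripper_width: 0.648
finger_force: 65.6
```

```bash
python3 -m jog '[{"tx":0,"ty":0,"tz":-0.001,"ax":0,"ay":0,"az":0,"jaw":0.5},{"tx":0,"ty":0,"tz":-0.003,"ax":0,"ay":0,"az":0,"jaw":0.5},{"tx":0,"ty":0,"tz":-0.003,"ax":0,"ay":0,"az":0,"jaw":0.5},{"tx":0,"ty":0,"tz":-0.003,"ax":0,"ay":0,"az":0,"jaw":0.5}]'
```

```text
clock: 23.65
position: [0.4647, -0.3037, 0.0809]
tcp_rot: [0.051, 0.999, -0.0, 0.0]
ft_force: [-0.3, -0.7, -3.4]
gripper_width: 0.651
finger_force: 65.6
```

```bash
python3 -m jog '[{"tx":0,"ty":0,"tz":-0.002,"ax":0,"ay":0,"az":0,"jaw":0.5},{"tx":0,"ty":0,"tz":-0.003,"ax":0,"ay":0,"az":0,"jaw":0.5},{"tx":0,"ty":0,"tz":-0.003,"ax":0,"ay":0,"az":0,"jaw":0.5},{"tx":0,"ty":0,"tz":-0.003,"ax":0,"ay":0,"az":0,"jaw":0.5}]'
```

```text
clock: 24.15
position: [0.4647, -0.3037, 0.0795]
tcp_rot: [0.051, 0.999, -0.0, 0.001]
ft_force: [-0.2, 0.2, -3.7]
gripper_width: 0.648
finger_force: 65.8
```

```bash
python3 -m jog '[{"tx":0,"ty":0,"tz":-0.002,"ax":0,"ay":0,"az":0,"jaw":0.5},{"tx":0,"ty":0,"tz":-0.002,"ax":0,"ay":0,"az":0,"jaw":0.5},{"tx":0,"ty":0,"tz":-0.002,"ax":0,"ay":0,"az":0,"jaw":0.5}]'
```

```text
clock: 24.52
position: [0.4647, -0.3037, 0.0794]
tcp_rot: [0.051, 0.999, -0.0, 0.001]
ft_force: [-3.7, 2.1, 5.5]
gripper_width: 0.646
finger_force: 66.6
```

```bash
python3 -m jog '[{"tx":0,"ty":0,"tz":0,"ax":0,"ay":0,"az":0,"jaw":0.68},{"tx":0,"ty":0,"tz":0,"ax":0,"ay":0,"az":0,"jaw":0.8},{"tx":0,"ty":0,"tz":0,"ax":0,"ay":0,"az":0,"jaw":1},{"tx":0,"ty":0,"tz":0,"ax":0,"ay":0,"az":0,"jaw":1},{"tx":0,"ty":0,"tz":0,"ax":0,"ay":0,"az":0,"jaw":1},{"tx":0,"ty":0,"tz":0.05,"ax":0,"ay":0,"az":0,"jaw":1},{"tx":0,"ty":0,"tz":0.13,"ax":0,"ay":0,"az":0,"jaw":1},{"tx":0,"ty":0,"tz":0.24,"ax":0,"ay":0,"az":0,"jaw":1},{"tx":-0.1,"ty":0,"tz":0.32,"ax":0,"ay":0,"az":0,"jaw":1},{"tx":-0.2,"ty":0,"tz":0.4,"ax":0,"ay":0,"az":0,"jaw":1},{"tx":-0.2,"ty":0,"tz":0.4,"ax":0,"ay":0,"az":0,"jaw":1},{"tx":-0.2,"ty":0,"tz":0.4,"ax":0,"ay":0,"az":0,"jaw":1}]'
python3 - <<'E'
from go import *
im2=cams.read_camera("top");im3=cams.read_camera("side")
cv2.imwrite("pics/s7.png",im3[:,:,::-1])
cv2.imwrite("pics/w7.png",np.hstack([cv2.resize(im3,(400,300)),cv2.resize(im2,(400,300))])[:,:,::-1])
E
```

```text
clock: 26.02
position: [0.3648, -0.3037, 0.2783]
tcp_rot: [0.052, 0.999, -0.0, 0.001]
ft_force: [0.7, 0.6, -0.3]
gripper_width: 1.006
finger_force: 0.0
```

View pics/w7.png

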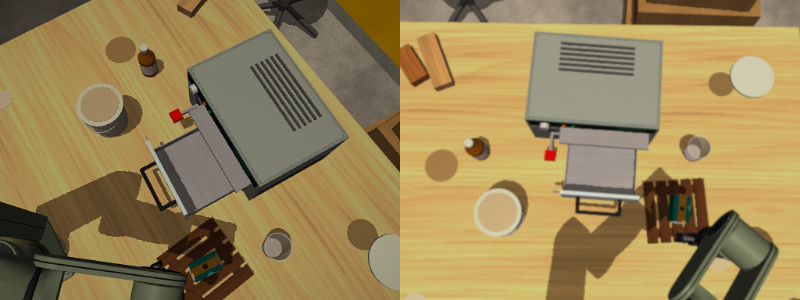

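The mould stands upright on the board: pour hole near (207,265) in the left half and (681,209) in the right half. The drawer is out and the bucket, cup and bottle stand where they were.

Run:
```python
from h import *
from workcell import workorder
print(ray("side",[(207*1.28,265*1.28)],.103),ray("top",[(281*1.28,209*1.28)],.103))
print(workorder.sign_off())
```

```text
[[ 0.46871791 -0.3058244   0.103     ]] [[ 0.46167375 -0.29998747  0.103     ]]
the job is handed in; nothing more can be done
None
```

The job is done and handed in, about 26 s into the 58 s allowed: I pressed the latch to its stop and released it, drew the drawer out to its stop (about 203 mm) and left it out, and set the mould upright within about 5 mm of the board's middle, with the bucket, cup and bottle untouched; my first try at the latch stalled partway against a wrist-joint limit, so I lifted off and pressed again.

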